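Fish a dropped soundpost offcut out of a gouge rack pocket with sprung tongs

TASK

A spruce soundpost offcut has dropped down the one pocket of the slanted gouge rack that has no gouge in it. Take the sprung tongs from the cork mat, reach down that pocket with them, squeeze them on the offcut and draw it out, let it go in the plywood offcut tray, and lay the tongs flat back on the cork mat. Handle the offcut only with the tongs, never with the robot's fingers, and leave the gouges, the thumb plane and the bridge blank where they are.

Things in the scene. Friction and masses are not known exactly. Their poses are not given: they have to be found in the camera images.
- tongs: Sprung tongs lying flat, 197 mm long, 90 g: two steel arms riveted to a back block, boxwood grip scales on the arms. Origin: centre line, midway along the scales, on the underside. x to the tips, y to the left arm, z up. Along x: block -93 to -77 mm, scales -25 to 25, tips end at 105. Scales and block span z 0 to 22 mm, arms and tips z 6 to 16. The arms close along y.
- tongs_grip (a point): Where to squeeze: middle between the two boxwood scales, 11 mm above the underside. The scales' outer faces are 49 mm apart when let go. Tip gap for width over scales: 49 mm - 37; 46 - 31; 42.5 - 23; 40 - 18 (arms parallel); 36 - 9. The springs push back on each pad with 8 N at first, 13 N at 40 mm. Opened wide, the gripper drops the tongs: carry them part-squeezed.
- tong_left (a joint): left arm's angle: 0 fully open on its stop, grows as it closes; 0.05 rad when both tips close on the 18 mm offcut, 0.096 shut
- tong_right (a joint): right arm's angle, the same: 0 open, 0.05 rad on the offcut, 0.096 shut
- tip_left (a point): Foremost end of the left tip, on its inner face at mid height. Each tip is 10 mm high and 5 mm thick and pinches with its last 26 mm, so over the tips the tongs are 10 mm wider than the gap.
- tip_right (a point): Foremost end of the right tip, on its inner face at mid height.
- offcut: Pale square-split spruce stick, 70 x 18 x 18 mm, 12 g. It lies along the floor of its pocket, lower end at the pocket's end, upper end 42 mm inside the mouth. Origin at its centre; x along it, at the start up and out of the pocket; z square up from the pocket's floor.
- rack: Slanted beech gouge rack, fixed, 232 mm wide, box 64 mm thick, 139 mm high: three pockets side by side 76 mm apart, each 48 mm wide (along y), 40 high, 112 deep, running down into the box at 35 degrees below level. Mouths look to the rack's +x and up: out of a pocket is (0.819, 0, 0.574), square up from its floor (-0.574, 0, 0.819). Origin on the bench under the rack's middle, z up.
- mouth_left (a point): Centre of the mouth of the pocket on the rack's +y side, 112 mm above the bench. Which pocket holds the offcut varies; each of the others holds a gouge.
- mouth_middle (a point): Centre of the mouth of the middle pocket
- mouth_right (a point): Centre of the mouth of the pocket on the rack's -y side
- gouge_a: Carving gouge, 189 mm long, loose, handle down in a pocket, its steel blade (up to 20 mm wide) sticking about 78 mm out of the mouth. Origin on the handle 36 mm from the butt; x towards the blade.
- gouge_b: Second carving gouge, the same with a wider blade (up to 24 mm), loose, in another pocket.
- tray: Plywood offcut tray, fixed, 180 x 135 mm, walls 30 mm high and 6 mm thick, inner floor 6 mm above the bench. Origin under its centre, x along its length.
- mat: Cork mat, fixed, 250 x 130 mm, 5 mm thick; the tongs lie on it at the start. Origin under its centre, x along its length.
- thumb_plane: Boxwood thumb plane, 100 x 32 mm, about 55 mm high with its iron; a bystander. Origin under its centre.
- bridge_blank: Flat maple cello bridge blank, about 98 x 90 x 11 mm, lying on the bench; a bystander. Origin under its middle.
Mind the look-alikes: they are no part of the job. There is more than one size of the tongs; the one meant has the size given above. Several things look just like the tray: the one meant starts farthest to the robot's left.

How it is judged:
On the way, in this order (a step that is already met when the one before it is completed fails the run):
1. the tongs are picked up off the cork mat (z of tongs in the frame of mat above 0.04 m), for 0.2 s.
2. the offcut is pinched between the squeezed tips of the tongs, down in its pocket (contact force between tongs and offcut above 2 N and value of joint each of tong_left, tong_right above 0.03 rad and y of offcut in the frame of tongs between -0.008 and 0.008 m and distance of offcut from where it was at the start of the episode below 0.03 m), for 0.2 s.
3. the offcut is drawn out clear of the rack, held by the tongs (contact force between tongs and offcut above 1 N and contact force between offcut and rack below 0.01 N and distance of offcut from where it was at the start of the episode above 0.1 m and height (world z) of offcut above 0.08 m), for 0.2 s.
4. the offcut is in the tray and the tongs have let it go (x of offcut in the frame of tray between -0.082 and 0.082 m and y of offcut in the frame of tray between -0.06 and 0.06 m and height (world z) of offcut below 0.04 m and linear speed of offcut below 0.03 m/s and contact force between tongs and offcut below 0.02 N), for 0.2 s.
At the end, for the whole second after the job is handed in: The offcut lies still inside the tray's walls, centre under 40 mm above the bench; the tongs lie released and still on the cork mat, flat within 7 degrees, grip middle within 60 mm lengthwise and 45 mm crosswise of the mat's centre; bystanders as they were (x of offcut in the frame of tray between -0.082 and 0.082 m and y of offcut in the frame of tray between -0.06 and 0.06 m and height (world z) of offcut below 0.04 m and linear speed of each of offcut, tongs below 0.02 m/s and x of tongs in the frame of mat between -0.06 and 0.06 m and y of tongs in the frame of mat between -0.045 and 0.045 m and z of tongs in the frame of mat below 0.03 m and (angle between tongs's own z axis and vertical below 0.12 rad or angle between tongs's own z axis and vertical above 3.02 rad) and contact force between tongs and mat above 0.2 N and contact force between the fingers and tongs below 0.05 N); the robot touches nothing.
It fails at once if the robot's fingers touch the offcut (contact force between the fingers and offcut above 0.2 N).
It fails at once if a gouge is moved by more than 25 mm (distance of any of gouge_a, gouge_b from where it was at the start of the episode above 0.025 m).
It fails at once if the thumb plane or the bridge blank is moved by more than 25 mm (distance of any of thumb_plane, bridge_blank from where it was at the start of the episode above 0.025 m).
It also fails if it takes over 64 s, if anything falls off the work surface, if the arm or the gripper's body presses on something with over 40 N, if the wrist force passes 120 N, or if a joint passes its speed limit or range.

ROBOT

A 7-joint arm with a two-finger parallel gripper is mounted at the origin on the work surface. World frame = base frame: x ahead of the robot, y to its left, z up, the work surface at z = 0. Lengths are in m, angles in rad, forces in N, time in s.
With the tool pointing down it reaches from about 0.425 to 0.875 m from the base axis. Payload 4.7 kg.
Tool frame: the origin (TCP) lies on the centre line of the jaws, within the pads' length; the fingertips stand ahead of it and the grasp point (between the pads) lies 2 mm behind it (nose_length is the z of the fingertips in the tool frame, in m); z points along the fingers, y is the line along which they close (so a half turn about z gives the same grasp; the last joint's range is limited). The gripper opens to 87 mm and grips with 3 to 60 N. Pads are 19 mm wide; open, the fingers measure 117 mm over their backs; the gripper's body (75 mm by 190 mm) begins 51 mm behind the grasp point.
Start: joints at [-1.235, 0.321, -0.07, 1.45, 0.023, 1.371, -0.057], TCP at [0.206, 0.617, 0.24] pointing down, gripper open.
Joint ranges: [-2.86, 2.86], [-0.3, 2.09], [-1.38, 1.24], [0.06, 2.45], [-1.56, 4.7], [0.09, 2.05], [-2.69, 2.69]. Speed limits (rad/s): [2.57, 2.57, 3.14, 3.14, 3.14, 3.14, 3.14].

INTERFACE

Orientations are given as a rotation vector (axis times angle).
In Python, from bench import * gives the robot as it stands.
- The arm moves only by the tool send_rows, never from a script. Its arguments are lists of equal length, an entry for each row: "xyz": the shift along the tool's x, y, z in mm, a list of three; "dr": the turn, a rotation vector about the tool's x, y, z in rad, a list of three. A call has exactly 10 rows; each row is the pose to reach, as a shift and turn from the pose commanded when the call began, along the tool's axes at that moment; what a row does not reach only later rows make up. A row lasts 1/12 s, in which the tool goes at most 41.7 mm and 7.16 degrees, less where a joint would pass 70% of its speed; a pose out of reach is approached as far as the arm can. A call with a gripper value outside its range is refused whole. "jaw" is the finger opening in mm, from 0 to 87, set as the call begins (left out, the last holds). The fingers move at their own pace and stop on an object; "grip_force" is the grip in N (left out, the last holds). Time passes only in rows, so rows that repeat a pose let the fingers close, or fill a call up. It gives the time, the measured TCP pose, the force, the opening and the grip force at its end, in the units of the state.
- get_state(): the state, without advancing time (a new reading comes with each control period).
- get_image(name): name is "scene" or "side" or "wrist"; returns the picture (420x560x3 uint8, red, green, blue); there is no depth.
- calibration(name): a dict with "vfov" (degrees; the focal length in pixels is half the picture's height over the tangent of half this angle, whatever the lens; pixels are square), "cx", "cy" (the principal point, pixels), "k1" (the pictures are not rectified: a ray, as slopes to the right and down, at radius r is drawn at 1 + k1 r^2 times it, then the intrinsics apply), "rvec" (rotation vector, rad) and "tvec" (3), from world to camera coordinates, as OpenCV has them; the wrist camera has in their place "hand_eye" (4x4, takes a point from camera to tool coordinates, whose origin is the TCP and whose axes are the flange's). Camera axes: x right, y down, z forward; pixel columns grow to the right and rows downward; lengths in m; the calibration is good to about 2 mm. A picture is of the moment at which its call begins: read the wrist's pose just before it. calibration takes no time and is no camera call.
- close_job(): hands the job in; it is judged then, once.
The state is a dict: "time": time; "joint_positions": joint angles; "qd": joint speeds; "joint_torque": joint torques, N m; "position": TCP position; "tool_rot": TCP orientation; "ft_force": force on the tool from outside, world axes, zero at the start; "torque": the same for the moment, N m; "grip_width": opening from 0.0 (shut) to 1.0 (fully open); "grip_force": force on a finger pad.
Only numpy, scipy, OpenCV 4.12 (cv2) and the standard library are available. Lean on these libraries where they do the work, as an engineer would, in place of code of your own. Each camera call takes 0.05 s, during which the arm holds its last target. There are 200 camera calls.

## Working session

There is one attempt and no reset: what is moved stays moved. The work goes in short steps, Python scripts to look and compute and a tool call to move; the robot and the scene stay as the last step left them, time stands still between calls to the robot, and variables do not carry over. Pictures are saved under pics/ and viewed, at most 10 in all, crops included, and the job is handed in when it is done.

Besides the shell and the picture viewer there is one more tool, called after ">>>" as name(argument=value, ...) on one line, values as JSON. send_rows: Moves the arm, as the interface text tells. Its arguments: {"type":"object","properties":{"xyz":{"type":"array"},"dr":{"type":"array"},"jaw":{"type":"number"},"grip_force":{"type":"number"}},"required":["xyz","dr"]}

```bash
ls; mkdir -p pics; python3 - <<'E'
from bench import *
import cv2,numpy as np
s=get_state(); print({k:np.round(v,3) for k,v in s.items()})
try: print(nose_length)
except Exception as e: print(e)
for n in("scene","side","wrist"):
    c=calibration(n); print(n,c)
    im=get_image(n); cv2.imwrite(f"pics/{n}0.png",im[...,::-1])
E
```

```text
pics
{'time': np.float64(0.0), 'joint_positions': array([-1.235,  0.322, -0.07 ,  1.452,  0.023,  1.371, -0.057]), 'qd': array([ 0.001,  0.001, -0.001,  0.002, -0.   ,  0.001, -0.   ]), 'joint_torque': array([-0.0000e+00, -4.9130e+01, -4.0400e-01, -3.1252e+01, -6.4000e-02,
        4.4000e-02,  0.0000e+00]), 'position': array([0.205, 0.616, 0.238]), 'tool_rot': array([-5.030e-01, -3.101e+00,  3.000e-03]), 'ft_force': array([-0.059, -0.057, -0.415]), 'torque': array([-0.006,  0.03 , -0.013]), 'grip_force': np.float64(0.0), 'grip_width': np.float64(1.001)}
0.017
scene {'vfov': 56.912421168471184, 'cx': 282.8328196310948, 'cy': 211.1586422183751, 'k1': -0.06786715393124566, 'rvec': array([ 1.84785767,  1.49038733, -0.70251564]), 'tvec': array([-0.13217631, -0.2759344 ,  1.56224788])}
side {'vfov': 49.98893460335489, 'cx': 279.6287487792968, 'cy': 203.86597736729743, 'k1': 0.03087223501556031, 'rvec': array([ 2.33650797, -0.32288074,  0.10611831]), 'tvec': array([-0.55610802,  0.1733874 ,  1.28977784])}
wrist {'vfov': 59.32378922318476, 'cx': 276.82053752325726, 'cy': 214.86388392688505, 'k1': -0.054348125555728086, 'hand_eye': array([[-3.85703652e-04, -9.69287042e-01, -2.45931864e-01,
         6.65424118e-02],
       [ 9.99999765e-01, -5.13197871e-04,  4.54322933e-04,
         8.25859098e-05],
       [-5.66581040e-04, -2.45931631e-01,  9.69287012e-01,
        -1.44598387e-01],
       [ 0.00000000e+00,  0.00000000e+00,  0.00000000e+00,
         1.00000000e+00]])}
```

View pics/scene0.png

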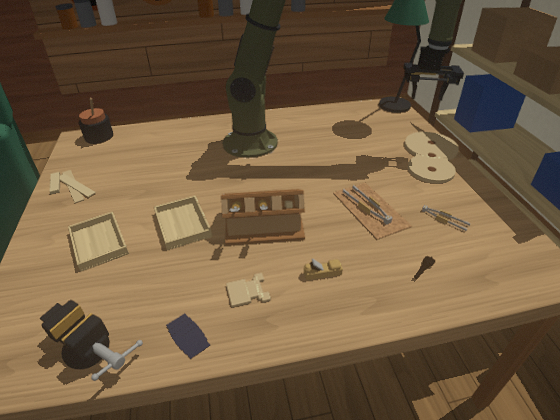

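View pics/side0.png

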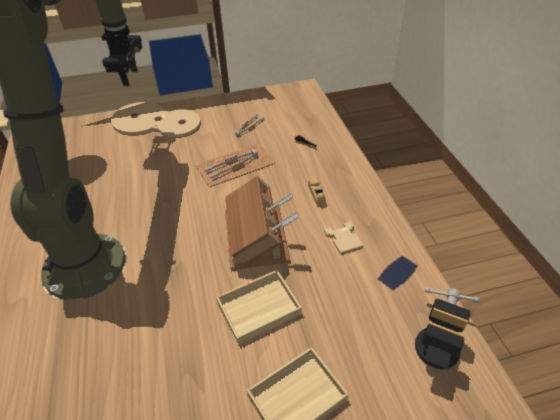

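The robot's left (+y) is image-right in the scene view. So the target tray is the one at (182,222) and the other, at (98,240), is a look-alike. The tongs lie on the mat at (365,205), with small decoy tongs at (445,218). The rack is at (263,215).

```bash
cat > h.py <<'E'
from bench import *
import cv2,numpy as np
from scipy.spatial.transform import Rotation as R
def cam(n,st=None):
    c=calibration(n); f=210/np.tan(np.radians(c['vfov']/2))
    K=np.array([[f,0,c['cx']],[0,f,c['cy']],[0,0,1]]); d=np.array([c['k1'],0,0,0,0.])
    if 'hand_eye' in c:
        T=np.eye(4); T[:3,:3]=R.from_rotvec(st['tool_rot']).as_matrix(); T[:3,3]=st['position']
        E=np.linalg.inv(T@np.array(c['hand_eye'])); Rm=E[:3,:3]; t=E[:3,3]
    else: Rm=R.from_rotvec(c['rvec']).as_matrix(); t=np.array(c['tvec'])
    return K,d,Rm,t
def proj(C,P):
    K,d,Rm,t=C
    return cv2.projectPoints(np.array(P,float).reshape(-1,1,3),cv2.Rodrigues(Rm)[0],t,K,d)[0][:,0]
def ray(C,px):
    K,d,Rm,t=C
    u=cv2.undistortPoints(np.array(px,float).reshape(-1,1,2),K,d)[:,0]
    v=np.c_[u,np.ones(len(u))]@Rm
    return -Rm.T@t, v/np.linalg.norm(v,axis=1,keepdims=True)
def onz(C,px,z):
    o,v=ray(C,px); return o+v*((z-o[2])/v[:,2])[:,None]
def tri(C1,p1,C2,p2):
    o1,a=ray(C1,[p1]); o2,b=ray(C2,[p2]); a=a[0];b=b[0]
    s=np.linalg.lstsq(np.c_[a,-b],o2-o1,rcond=None)[0]
    return (o1+a*s[0]+o2+b*s[1])/2, np.linalg.norm(o1+a*s[0]-o2-b*s[1])
E
python3 - <<'E'
from h import *
S=cam("scene");D=cam("side")
a=cv2.imread("pics/scene0.png");b=cv2.imread("pics/side0.png")
def crop(i,x,y,w,h,k):return cv2.resize(i[y:y+h,x:x+w],None,fx=k,fy=k,interpolation=cv2.INTER_CUBIC)
m=np.hstack([crop(a,210,180,100,75,4),crop(a,325,175,100,75,4)])
m=np.vstack([m,np.hstack([crop(b,210,170,100,75,4)[:300],crop(b,190,140,100,75,4)])])
cv2.imwrite("pics/m1.png",m)
print("scene z0 mat corners",onz(S,[(334,197),(370,182),(410,213),(376,236)],.005).round(3))
print("tray",onz(S,[(182,222)],.0).round(3),onz(S,[(98,240)],.0).round(3))
E
```

```text
scene z0 mat corners [[0.42  0.218 0.005]
 [0.366 0.367 0.005]
 [0.55  0.428 0.005]
 [0.625 0.282 0.005]]
tray [[ 0.432 -0.277 -0.   ]] [[ 0.46  -0.526  0.   ]]
```

View pics/m1.png

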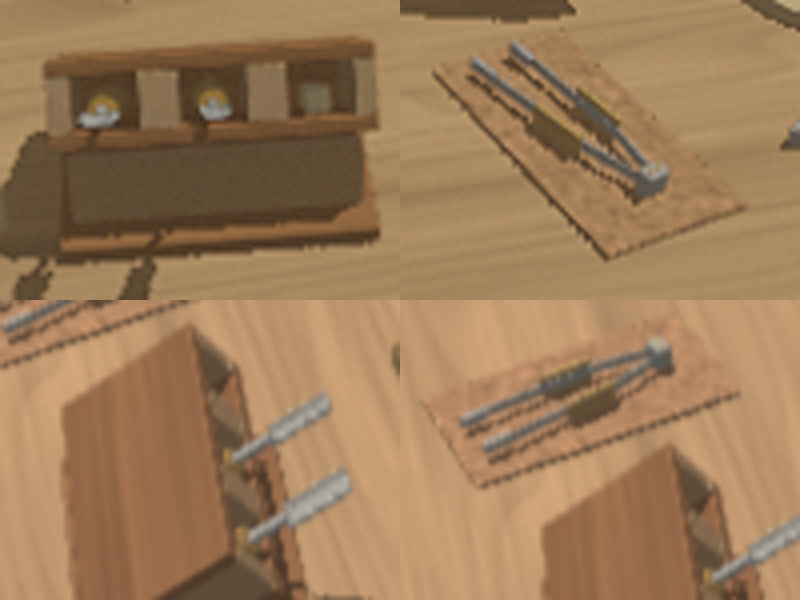

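View pics/wrist0.png

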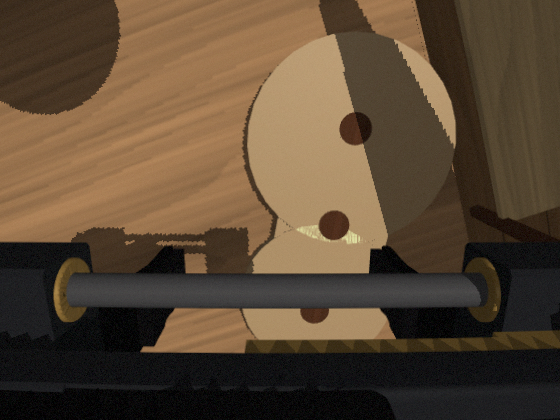

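Image-right is +y, so the empty pocket is the rack's left one. The offcut's end shows at about (289,204) in the scene view, and the gouges sit in the other two pockets. The wrist view shows only templates. Next I triangulate.

```bash
python3 - <<'E'
from h import *
S=cam("scene");D=cam("side")
def sc(x,y): return (210+x/4-.4,180+y/4-.4)
def sm(x,y): return (325+(x-400)/4-.4,175+y/4-.4)
def dr(x,y): return (210+x/4-.4,170+(y-300)/4-.4)
def dm(x,y): return (190+(x-400)/4-.4,140+(y-300)/4-.4)
for n,p,q in [("rack top +y",sc(374,40),dr(190,327)),("rack top -y",sc(45,62),dr(242,556)),("rack bot +y",sc(378,127),dr(240,373)),
 ("block top",sm(653,168),dm(659,345)),("tipL?",sm(475,62),dm(487,445)),("tipR?",sm(514,46),dm(462,420)),
 ("mat c1",sm(434,72),dm(480,487)),("mat c4",sm(746,208),dm(680,316)),("mat c3",sm(607,258),dm(739,393))]:
    X,e=tri(S,p,D,q); print(n,X.round(3),e.round(4))
# second mat corners via plane
print(onz(S,[sm(434,72),sm(607,258),sm(746,208)],.005).round(3)); print(onz(D,[dm(480,487),dm(739,393),dm(680,316),dm(423,402)],.005).round(3))
E
```

```text
rack top +y [0.531 0.08  0.137] 0.0041
rack top -y [ 0.511 -0.15   0.139] 0.0072
rack bot +y [0.566 0.075 0.086] 0.0052
block top [0.575 0.337 0.027] 0.0022
tipL? [0.408 0.254 0.019] 0.0009
tipR? [0.392 0.294 0.018] 0.0005
mat c1 [0.394 0.223 0.003] 0.001
mat c4 [0.609 0.402 0.004] 0.0018
mat c3 [0.634 0.28  0.002] 0.0007
[[0.396 0.223 0.005]
 [0.637 0.278 0.005]
 [0.61  0.402 0.005]]
[[0.394 0.22  0.005]
 [0.633 0.277 0.005]
 [0.609 0.399 0.005]
 [0.363 0.344 0.005]]
```

```bash
cat >> h.py <<'E'
def Rtool(x,z):
    z=np.array(z,float);z/=np.linalg.norm(z);x=np.array(x,float);x-=z*(x@z);x/=np.linalg.norm(x)
    return np.c_[x,np.cross(z,x),z]
def move(pos,Rm,n=10):
    s=get_state(); R0=R.from_rotvec(s['tool_rot']).as_matrix()
    d=R0.T@(np.array(pos)-s['position'])*1000; r=R.from_matrix(R0.T@Rm).as_rotvec()
    print("t",round(float(s['time']),2),"pos",s['position'].round(4),"| shift mm",d.round(1),"dist",np.linalg.norm(d).round(0),"dr",r.round(4),"deg",np.degrees(np.linalg.norm(r)).round(1))
def hd(a): a=np.radians(a); return np.array([np.cos(a),np.sin(a),0])
E
python3 -c "
from h import *
move([.495,.308,.15],Rtool(hd(199.8),[0,0,-1]))"
```

```text
t 0.15 pos [0.2055 0.6162 0.2387] | shift mm [-372.1 -200.7   89. ] dist 432.0 dr [-1.400e-03 -4.000e-04 -6.674e-01] deg 38.2
```

>>> send_rows(xyz=[[-20,-11,5],[-55,-30,13],[-95,-51,23],[-135,-73,32],[-175,-94,42],[-215,-116,51],[-255,-138,61],[-295,-159,70],[-325,-175,78],[-340,-183,81]], dr=[[0,0,-0.04],[0,0,-0.11],[0,0,-0.18],[0,0,-0.25],[0,0,-0.32],[0,0,-0.4],[0,0,-0.47],[0,0,-0.54],[0,0,-0.6],[0,0,-0.66]])

```text
time: 0.98
position: [0.4715, 0.3331, 0.1579]
tool_rot: [0.532, -3.096, 0.001]
ft_force: [0.5, 1.1, -0.1]
grip_width: 1.001
grip_force: 0.0
```

```bash
python3 - <<'E'
from h import *
move([.495,.308,.12],Rtool(hd(199.8),[0,0,-1]))
s=get_state(); im=get_image("wrist"); cv2.imwrite("pics/w1.png",im[...,::-1]); np.savez("w1.npz",p=s['position'],r=s['tool_rot'])
C=cam("wrist",s)
t=hd(199.8);n=np.array([-t[1],t[0],0])
print(proj(C,[np.array([.495,.308,.016])+t*a for a in(-85,0,60,105)and np.array([-.085,0,.06,.105])]).round(0))
print(s['joint_positions'].round(2))
E
```

```text
t 0.98 pos [0.4715 0.3331 0.1579] | shift mm [-13.8 -31.5  37.9] dist 51.0 dr [-0.0005 -0.0002 -0.0052] deg 0.3
[[241. 318.]
 [238. 224.]
 [235. 149.]
 [234.  88.]]
[-0.74  0.22  0.09  1.74 -0.02  1.18  1.27]
```

View pics/w1.png

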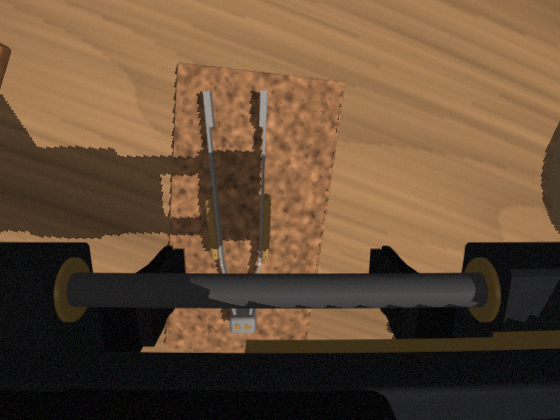

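Wrist view: tips at (208,92) and (263,92), block at (243,323), scales centred near (238,224). That agrees with my estimate, so I descend.

>>> send_rows(xyz=[[-7,-16,10],[-14,-31,25],[-14,-31,45],[-14,-31,65],[-14,-31,85],[-14,-31,103],[-14,-31,117],[-14,-31,127],[-14,-31,132],[-14,-31,133]], dr=[[0,0,0],[0,0,0],[0,0,0],[0,0,0],[0,0,0],[0,0,0],[0,0,0],[0,0,0],[0,0,0],[0,0,0]], jaw=87)

```text
time: 1.87
position: [0.4932, 0.3107, 0.0246]
tool_rot: [0.528, -3.095, 0.001]
ft_force: [0.6, -0.0, -0.6]
grip_width: 1.0
grip_force: 0.0
```

>>> send_rows(xyz=[[0,0,0],[0,0,0],[0,0,0],[0,0,0],[0,0,0],[0,0,0],[0,0,0],[0,0,0],[0,0,0],[0,0,0]], dr=[[0,0,0],[0,0,0],[0,0,0],[0,0,0],[0,0,0],[0,0,0],[0,0,0],[0,0,0],[0,0,0],[0,0,0]], jaw=45, grip_force=30)

```text
time: 2.7
position: [0.494, 0.3108, 0.0258]
tool_rot: [-0.528, 3.096, -0.0]
ft_force: [-0.7, -0.2, 2.0]
grip_width: 0.519
grip_force: 9.8
```

```bash
python3 -c "
from h import *
s=get_state(); print(s['grip_width']*87, s['grip_force'],s['ft_force'])
move([.495,.308,.024],Rtool(hd(199.8),[0,0,-1]))"
```

```text
45.13328608446529 9.782539308071136 [-0.67780478 -0.20362162  1.9716767 ]
t 2.7 pos [0.494  0.3108 0.0258] | shift mm [-0.  -2.9  1.8] dist 3.0 dr [-0.0001  0.0003 -0.0076] deg 0.4
```

Gripped at 45 mm with 9.8 N. I lift, then pick a view pose for a close look at the rack.

>>> send_rows(xyz=[[0,0,-3],[0,0,-10],[0,0,-25],[0,0,-50],[0,0,-80],[0,0,-115],[0,0,-150],[0,0,-180],[0,0,-200],[0,0,-205]], dr=[[0,0,0],[0,0,0],[0,0,0],[0,0,0],[0,0,0],[0,0,0],[0,0,0],[0,0,0],[0,0,0],[0,0,0]])

```text
time: 3.53
position: [0.4954, 0.3122, 0.2357]
tool_rot: [-0.528, 3.09, 0.006]
ft_force: [1.2, 0.3, -0.6]
grip_width: 0.52
grip_force: 9.1
```

```bash
cat >> h.py <<'E'
M0=np.array([.546,.039,.112])
def fr(yaw=-5):
    c=hd(yaw); z=np.array([0,0,1.]); return .819*c+.574*z, np.array([-c[1],c[0],0]), -.574*c+.819*z
E
python3 - <<'E'
from h import *
s=get_state(); print(s['grip_width']*87,s['grip_force'],s['ft_force'])
u,y,v=fr()
for p in ([.60,.14,.26],[.62,.16,.26],[.62,.14,.30]):
    P=Rtool(-hd(-5),[0,0,-1]); st=dict(position=np.array(p),tool_rot=R.from_matrix(P).as_rotvec())
    C=cam("wrist",st); print(p,proj(C,[M0+a*y+b*v for a,b in((.024,.02),(.024,-.02),(-.024,.02),(-.024,-.02),(.04,.032),(.04,-.032),(-.192,.032))]).round(0).tolist())
    move(p,P)
E
```

```text
45.26943640809574 9.090511053800583 [ 1.15682827  0.25682949 -0.58091845]
[0.6, 0.14, 0.26] [[167.0, 136.0], [180.0, 162.0], [103.0, 137.0], [123.0, 163.0], [184.0, 127.0], [201.0, 169.0], [-115.0, 133.0]]
t 3.53 pos [0.4954 0.3122 0.2357] | shift mm [ -41.7 -197.1  -24.5] dist 203.0 dr [0.0041 0.0069 0.4256] deg 24.4
[0.62, 0.16, 0.26] [[136.0, 111.0], [153.0, 141.0], [72.0, 112.0], [96.0, 141.0], [152.0, 100.0], [175.0, 148.0], [-144.0, 109.0]]
t 3.53 pos [0.4954 0.3122 0.2357] | shift mm [ -67.2 -184.9  -24.3] dist 198.0 dr [0.0041 0.0069 0.4256] deg 24.4
[0.62, 0.14, 0.3] [[177.0, 110.0], [188.0, 136.0], [120.0, 110.0], [137.0, 137.0], [193.0, 100.0], [207.0, 143.0], [-77.0, 107.0]]
t 3.53 pos [0.4954 0.3122 0.2357] | shift mm [ -60.9 -203.6  -64.4] dist 222.0 dr [0.0041 0.0069 0.4256] deg 24.4
```

>>> send_rows(xyz=[[-2,-8,-1],[-6,-30,-4],[-12,-58,-7],[-18,-86,-11],[-24,-114,-15],[-30,-142,-18],[-35,-168,-21],[-39,-187,-24],[-42,-197,-25],[-42,-197,-25]], dr=[[0,0,0.02],[0,0,0.07],[0,0,0.13],[0,0,0.19],[0,0,0.25],[0,0,0.31],[0,0.005,0.36],[0,0.007,0.4],[0,0.007,0.426],[0,0.007,0.426]])

```text
time: 4.37
position: [0.5999, 0.1349, 0.2545]
tool_rot: [-0.149, -3.131, 0.005]
ft_force: [0.2, -0.4, -0.4]
grip_width: 0.522
grip_force: 9.1
```

```bash
python3 - <<'E'
from h import *
s=get_state(); im=get_image("wrist"); 
np.savez("w2.npz",p=s['position'],r=s['tool_rot'])
print(s['position'],s['grip_width']*87)
c=im[60:260,0:400,::-1]; cv2.imwrite("pics/w2.png",cv2.resize(c,None,fx=2,fy=2,interpolation=cv2.INTER_CUBIC))
cv2.imwrite("pics/w2full.png",im[...,::-1])
u,y,v=fr(); C=cam("wrist",s)
print(proj(C,[M0+a*y+b*v for a,b in((.024,.02),(.024,-.02),(-.024,.02),(-.024,-.02),(.04,.032),(.04,-.032))]).round(0).tolist())
E
```

```text
[0.59987269 0.13494634 0.25452105] 45.37250536882307
[[172.0, 138.0], [185.0, 165.0], [107.0, 139.0], [127.0, 165.0], [190.0, 128.0], [207.0, 171.0]]
```

View pics/w2.png

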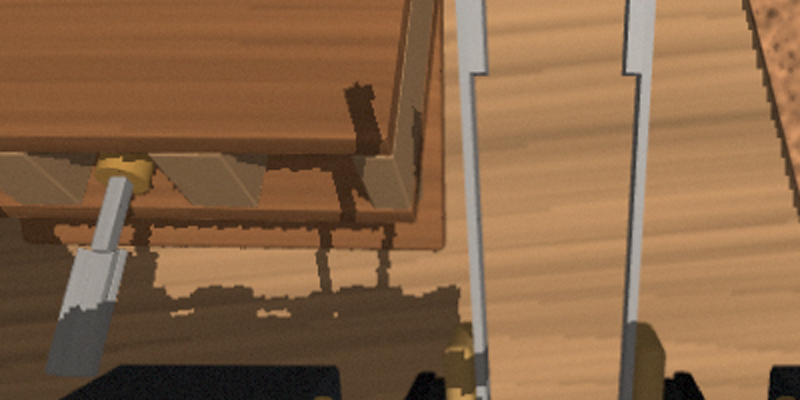

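```bash
python3 - <<'E'
import cv2
a=cv2.imread("pics/w2full.png")[115:180,70:230]
cv2.imwrite("pics/w2z.png",cv2.resize(a,None,fx=5,fy=5,interpolation=cv2.INTER_CUBIC))
E
```

```text
(no output)
```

View pics/w2z.png

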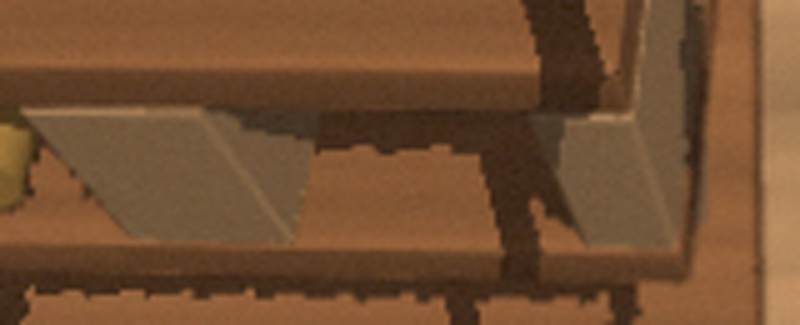

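```bash
python3 - <<'E'
from h import *
from scipy.optimize import least_squares
d=np.load("w2.npz"); C=cam("wrist",dict(position=d['p'],tool_rot=d['r']))
ab=[(-.024,.02),(-.024,-.02),(.024,.02),(.024,-.02),(.04,-.02),(.04,-.032)]
px=np.array([(200,108),(293,240),(535,113),(588,243),(680,245),(690,278)])/5-.4+[70,115]
def f(q):
    u,y,v=fr(q[2]*100); M=np.array([q[0],q[1],.112]); return (proj(C,[M+a*y+b*v for a,b in ab])-px).ravel()
r=least_squares(f,[.546,.039,-.05]); print(r.x.round(4),f(r.x).reshape(-1,2).round(1))
# yaw from divider-top / lip line alone
e=onz(C,np.array([(25,108),(200,108),(632,117)])/5-.4+[70,115],.1284); print(e.round(4), np.degrees(np.arctan2(-(e[2]-e[0])[0],(e[2]-e[0])[1])))
# tongs tips in wrist frame
u,y,v=fr(-5); 
E
```

```text
[ 0.5445  0.0413 -0.0674] [[ 0.2 -0.6]
 [ 1.1 -0. ]
 [-1.7 -0.6]
 [-0.5  0.4]
 [ 0.4  0.4]
 [ 0.7  0.6]]
[[ 0.5279 -0.0077  0.1284]
 [ 0.5307  0.0185  0.1284]
 [ 0.5385  0.0817  0.1284]] -6.787060149570292
```

```bash
cat >> h.py <<'E'
M=np.array([.545,.0405,.112]); YAW=-6.2
def pk(s,h=-.009,dy=0):  # tips s deep in pocket, h above pocket axis -> TCP
    u,y,v=fr(YAW); move(M+(.105-s)*u+(h+.0098)*v+dy*y, np.c_[-u,np.cross(-v,-u),-v])
E
python3 -c "
from h import *
pk(-.06); print(get_state()['joint_positions'].round(2))"
```

```text
t 4.42 pos [0.5988 0.1378 0.2545] | shift mm [ -90.2 -104.    46.6] dist 145.0 dr [ 0.0034 -0.6196  0.018 ] deg 35.5
[-0.5   0.25  0.28  1.53 -0.07  1.39  1.27]
```

>>> send_rows(xyz=[[-5,-5,2],[-15,-15,6],[-27,-29,12],[-39,-44,19],[-51,-58,26],[-63,-72,32],[-75,-86,39],[-84,-97,43],[-90,-104,47],[-90,-104,47]], dr=[[0,-0.03,0],[0,-0.1,0],[0,-0.18,0.005],[0,-0.26,0.01],[0,-0.34,0.01],[0,-0.42,0.01],[0,-0.5,0.015],[0,-0.57,0.018],[0.003,-0.62,0.018],[0.003,-0.62,0.018]])

```text
time: 5.25
position: [0.6757, 0.028, 0.2043]
tool_rot: [0.132, 2.531, -0.042]
ft_force: [-1.0, 0.2, -1.6]
grip_width: 0.521
grip_force: 9.1
```

```bash
python3 - <<'E'
from h import *
pk(-.06); pk(0); s=get_state(); print(s['joint_positions'].round(2),s['grip_width']*87)
a=get_image("scene")[...,::-1]; b=get_image("side")[...,::-1]; 
w=get_image("wrist")[...,::-1]; cv2.imwrite("pics/w3.png",w); cv2.imwrite("pics/s3.png",a); cv2.imwrite("pics/d3.png",b)
k=lambda i,x,y,w,h:cv2.resize(i[y:y+h,x:x+w],None,fx=400/w,fy=300/h,interpolation=cv2.INTER_CUBIC)
cv2.imwrite("pics/m3.png",np.vstack([np.hstack([k(a,240,150,100,75),k(b,220,130,100,75)]),np.hstack([k(w,0,0,560,420),k(w,180,0,200,150)])]))
u,y,v=fr(YAW); S=cam("scene"); D=cam("side")
T=M+.06*u-.009*v
print(proj(S,[T+.0145*y,T-.0145*y]).round(1),proj(D,[T+.0145*y,T-.0145*y]).round(1))
E
```

```text
t 5.25 pos [0.6757 0.028  0.2043] | shift mm [-4.6 -1.7 -0.6] dist 5.0 dr [ 0.0022 -0.0032  0.0034] deg 0.3
t 5.25 pos [0.6757 0.028  0.2043] | shift mm [55.4 -1.5 -0.4] dist 55.0 dr [ 0.0022 -0.0032  0.0034] deg 0.3
[-0.49  0.03  0.34  2.    0.27  0.54  1.12] 45.358853227353
[[298.  206.4]
 [287.1 207.2]] [[282.2 177.3]
 [283.8 183.9]]
```

View pics/m3.png

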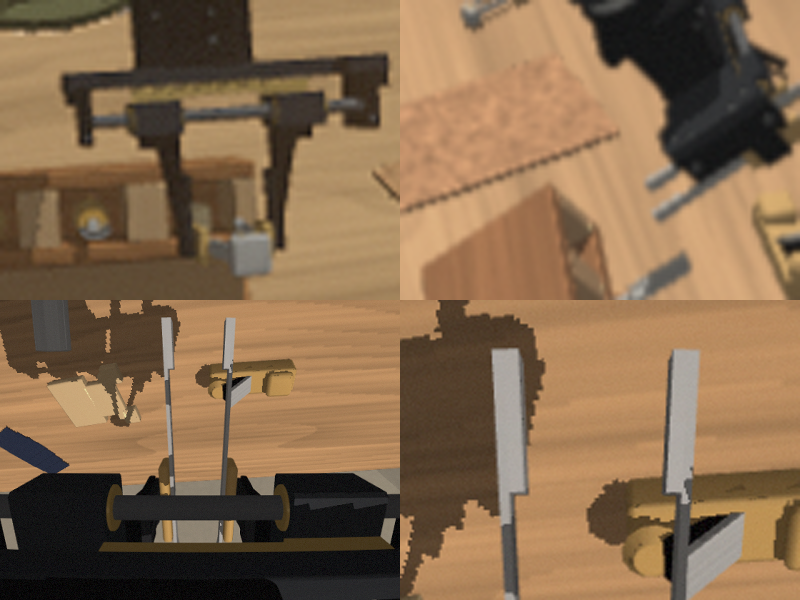

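Tips are centred in the wrist view (mid col 278, end row 25), and the side view matches the prediction at (282,176) and (284,183). I insert in two stages.

>>> send_rows(xyz=[[6,-1,0],[16,-1.5,-0.5],[26,-1.5,-0.5],[36,-1.5,-0.5],[46,-1.5,-0.5],[56,-1.5,-0.5],[66,-1.5,-0.5],[76,-1.5,-0.5],[83,-1.5,-0.5],[85,-1.5,-0.5]], dr=[[0.002,-0.003,0.003],[0.002,-0.003,0.003],[0.002,-0.003,0.003],[0.002,-0.003,0.003],[0.002,-0.003,0.003],[0.002,-0.003,0.003],[0.002,-0.003,0.003],[0.002,-0.003,0.003],[0.002,-0.003,0.003],[0.002,-0.003,0.003]])

```text
time: 6.23
position: [0.6077, 0.0335, 0.1582]
tool_rot: [0.138, 2.524, -0.043]
ft_force: [-1.0, 0.2, -0.8]
grip_width: 0.519
grip_force: 9.1
```

```bash
python3 - <<'E'
from h import *
pk(.067); s=get_state(); print(s['ft_force'],s['torque'],s['grip_width']*87,s['grip_force'])
E
```

```text
t 6.23 pos [0.6077 0.0335 0.1582] | shift mm [40.2  0.2  0.7] dist 40.0 dr [ 0.0002  0.0031 -0.0008] deg 0.2
[-0.95615509  0.15477449 -0.75649612] [ 0.12486836  0.87553903 -0.00905505] 45.12888439151593 9.107835441827774
```

```bash
python3 - <<'E'
from h import *
u,y,v=fr(YAW); S=cam("scene"); E=M-.042*u-.011*v
print(proj(S,[E+a*y+b*v for a in(-.009,.009) for b in (-.009,.009)]).round(1).tolist())
print(proj(S,[M+a*y+b*v for a in(-.024,.024) for b in (-.02,.02)]).round(1).tolist())
a=cv2.imread("pics/scene0.png"); print(cv2.cvtColor(a,cv2.COLOR_BGR2GRAY)[202:206,278:304])
E
```

```text
[[286.1, 208.3], [285.7, 202.1], [292.2, 207.8], [291.8, 201.7]]
[[282.1, 209.8], [281.2, 195.6], [299.0, 208.6], [298.2, 194.4]]
[[114 114 117  96  72  64  73  84  90  95  96  97 101 104  83  71  67  73
   73  70  70 104 115 113 114 111]
 [114 116 116 102  76  64  71  81  97 103 104 105 104 105  83  65  69  70
   72  71  72 106 116 112 113 111]
 [113 114 113 101  72  65  71  83  95 103 103 103 105 104  87  71  68  73
   73  74  68 111 119 114 114 110]
 [113 113 114 105  76  64  73  84  93 101 104 101 102 103  91  71  64  71
   72  70  66 110 119 111 114 109]]
```

>>> send_rows(xyz=[[3,0,0],[8,0,0.5],[13,0,0.5],[18,0,0.5],[23,0,0.5],[28,0,0.5],[33,0,0.5],[37,0,0.5],[40,0,0.5],[40,0,0.5]], dr=[[0,0.003,0],[0,0.003,0],[0,0.003,0],[0,0.003,0],[0,0.003,0],[0,0.003,0],[0,0.003,0],[0,0.003,0],[0,0.003,0],[0,0.003,0]])

```text
time: 7.07
position: [0.5765, 0.037, 0.1354]
tool_rot: [0.138, 2.526, -0.042]
ft_force: [-0.1, -0.2, -0.3]
grip_width: 0.519
grip_force: 9.1
```

```bash
python3 - <<'E'
from h import *
pk(.067); s=get_state(); print(s['ft_force'],s['torque'],s['grip_width']*87,s['grip_force'])
E
```

```text
t 7.07 pos [0.5765 0.037  0.1354] | shift mm [1.4 0.1 0.2] dist 1.0 dr [ 0.0003  0.0011 -0.0011] deg 0.1
[-0.05201456 -0.15958971 -0.25031956] [0.10594759 0.87688063 0.02535347] 45.15230313124996 9.10761907696724
```

>>> send_rows(xyz=[[0,0,0],[0,0,0],[0,0,0],[0,0,0],[0,0,0],[0,0,0],[0,0,0],[0,0,0],[0,0,0],[0,0,0]], dr=[[0,0,0],[0,0,0],[0,0,0],[0,0,0],[0,0,0],[0,0,0],[0,0,0],[0,0,0],[0,0,0],[0,0,0]], jaw=36, grip_force=32)

```text
time: 7.9
position: [0.5774, 0.037, 0.1362]
tool_rot: [0.138, 2.525, -0.042]
ft_force: [0.6, 0.2, -0.9]
grip_width: 0.456
grip_force: 32.0
```

Width 39.7 mm at full force means the tips are closed on the 18 mm offcut. I draw it out along the pocket.

>>> send_rows(xyz=[[-2,0,-0.5],[-6,0,-1],[-12,0,-1],[-22,0,-1.5],[-34,0,-1.5],[-48,0,-2],[-63,0,-2],[-79,0,-2],[-95,0,-2],[-108,0,-2]], dr=[[0,0,0],[0,0,0],[0,0,0],[0,0,0],[0,0,0],[0,0,0],[0,0,0],[0,0,0],[0,0,0],[0,0,0]])

```text
time: 8.73
position: [0.6654, 0.0273, 0.2012]
tool_rot: [0.138, 2.524, -0.042]
ft_force: [0.6, -0.1, -0.0]
grip_width: 0.46
grip_force: 32.0
```

>>> send_rows(xyz=[[-12,0,0],[-22,0,-1],[-30,0,-3],[-36,0,-6],[-41,0,-10],[-45,0,-14],[-48,0,-17],[-50,0,-19],[-50,0,-20],[-50,0,-20]], dr=[[0,0,0],[0,0,0],[0,0,0],[0,0,0],[0,0,0],[0,0,0],[0,0,0],[0,0,0],[0,0,0],[0,0,0]])

```text
time: 9.57
position: [0.6929, 0.0242, 0.2452]
tool_rot: [0.138, 2.525, -0.042]
ft_force: [-0.2, 0.6, -0.6]
grip_width: 0.456
grip_force: 32.0
```

```bash
python3 - <<'E'
from h import *
pk(-.09); s=get_state(); print(s['ft_force'],s['grip_width']*87,s['grip_force'],s['joint_positions'].round(2))
w=get_image("wrist")[...,::-1]; a=get_image("scene")[...,::-1]
cv2.imwrite("pics/s4.png",a)
k=lambda i,x,y,w,h:cv2.resize(i[y:y+h,x:x+w],None,fx=400/w,fy=300/h,interpolation=cv2.INTER_CUBIC)
cv2.imwrite("pics/m4.png",np.hstack([k(w,140,0,280,210),k(a,140,160,200,150)]))
# tray corners
S=cam("scene"); print(s['position'])
E
```

```text
t 9.57 pos [0.6929 0.0242 0.2452] | shift mm [ 3.3  0.2 22.9] dist 23.0 dr [ 0.0007  0.002  -0.0015] deg 0.1
[-0.20575029  0.63690847 -0.63085352] 39.65570753610983 31.99755370616913 [-0.49  0.02  0.35  1.92  0.24  0.62  1.17]
[0.69286766 0.02422761 0.24519788]
```

View pics/m4.png

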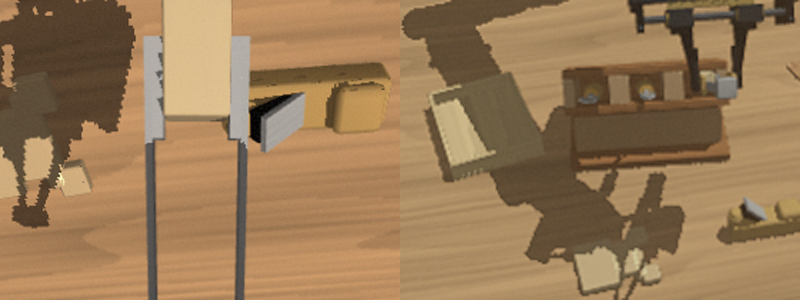

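The offcut is held in the tips (wrist crop, centre col about 197), and the gouges are unmoved. Next I locate the tray.

```bash
python3 - <<'E'
from h import *
S=cam("scene");D=cam("side")
a=onz(S,[(155,208),(197,197),(211,232),(170,249)],.03); b=onz(D,[(218,303),(277,275),(301,312),(243,341)],.03)
print(a.round(3),a.mean(0).round(3)); print(b.round(3),b.mean(0).round(3))
m=b.mean(0)
for e in (a,b):
    for i in range(4): print((np.linalg.norm(e[i]-e[i-1])*1000).round(),np.degrees(np.arctan2(*(e[i]-e[i-1])[1::-1])).round(0))
E
```

```text
[[ 0.382 -0.354  0.03 ]
 [ 0.355 -0.223  0.03 ]
 [ 0.53  -0.19   0.03 ]
 [ 0.575 -0.306  0.03 ]] [ 0.461 -0.268  0.03 ]
[[ 0.345 -0.251  0.03 ]
 [ 0.513 -0.209  0.03 ]
 [ 0.541 -0.335  0.03 ]
 [ 0.385 -0.372  0.03 ]] [ 0.446 -0.292  0.03 ]
199.0 -166.0
135.0 102.0
179.0 11.0
125.0 -69.0
127.0 108.0
173.0 14.0
129.0 -77.0
161.0 -167.0
```

```bash
python3 - <<'E'
from h import *
a=cv2.imread("pics/scene0.png");b=cv2.imread("pics/side0.png")
k=lambda i,x,y,w,h:cv2.resize(i[y:y+h,x:x+w],None,fx=4,fy=4,interpolation=cv2.INTER_CUBIC)
cv2.imwrite("pics/m5.png",np.hstack([k(a,140,175,100,100),k(b,210,255,100,100)]))
u,y,v=fr(YAW); move(np.array([.693,.024,.345]),np.c_[-u,np.cross(-v,-u),-v])
E
```

```text
t 9.67 pos [0.6927 0.0242 0.2446] | shift mm [-58.   -0.1 -82. ] dist 100.0 dr [ 0.0004  0.0013 -0.0013] deg 0.1
```

View pics/m5.png

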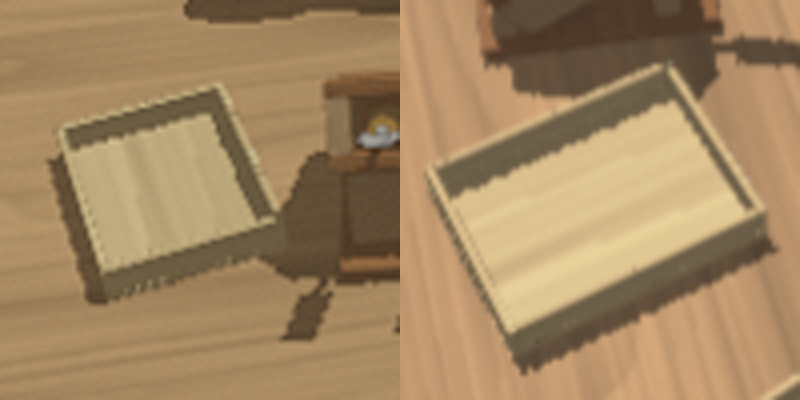

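>>> send_rows(xyz=[[-2,0,-3],[-7,0,-10],[-14,0,-20],[-22,0,-31],[-30,0,-43],[-38,0,-54],[-46,0,-66],[-52,0,-75],[-57,0,-82],[-57,0,-82]], dr=[[0,0,0],[0,0,0],[0,0,0],[0,0,0],[0,0,0],[0,0,0],[0,0,0],[0,0,0],[0,0,0],[0,0,0]])

```text
time: 10.5
position: [0.6935, 0.0242, 0.348]
tool_rot: [0.139, 2.521, -0.041]
ft_force: [0.8, -0.2, -0.8]
grip_width: 0.457
grip_force: 32.0
```

Rim corners in the scene crop are (60,130), (220,88), (280,220), (103,272). In the side crop they are (430,170), (668,66), (765,212), (512,333).

```bash
python3 - <<'E'
from h import *
S=cam("scene");D=cam("side")
a=onz(S,np.array([(60,130),(220,88),(280,220),(103,272)])/4-.4+[140,175],.036); b=onz(D,np.array([(430-400,170),(668-400,66),(765-400,212),(512-400,333)])/4-.4+[210,255],.036)
print(a.mean(0).round(3),b.mean(0).round(3))
print([(np.linalg.norm(e[i]-e[i-1])*1000).round() for e in (a,b) for i in range(4)])
e=b[1]-b[0]; print(np.degrees(np.arctan2(e[1],e[0])))
c=(a.mean(0)+b.mean(0))/2; c[2]=.037
u,y,v=fr(YAW); T=c+.115*u+.0098*v; P=np.c_[-u,np.cross(-v,-u),-v]
print(c,T); move(T+[0,0,.2],P); move(T,P)
E
```

```text
[ 0.456 -0.274  0.036] [ 0.444 -0.282  0.036]
[np.float64(172.0), np.float64(127.0), np.float64(171.0), np.float64(128.0), np.float64(130.0), np.float64(172.0), np.float64(129.0), np.float64(174.0)]
12.319487939781636
[ 0.45005222 -0.27785341  0.037     ] [ 0.53809403 -0.28741782  0.1110362 ]
t 10.5 pos [0.6935 0.0242 0.348 ] | shift mm [ 119.2 -326.7  -40.3] dist 350.0 dr [ 0.0016  0.006  -0.0022] deg 0.4
t 10.5 pos [0.6935 0.0242 0.348 ] | shift mm [ 235.  -327.2  122.8] dist 421.0 dr [ 0.0016  0.006  -0.0022] deg 0.4
```

>>> send_rows(xyz=[[4,-12,-1],[15,-40,-5],[29,-78,-10],[43,-118,-15],[57,-158,-20],[72,-198,-25],[87,-238,-30],[101,-275,-34],[112,-306,-38],[119,-326,-40]], dr=[[0,0,0],[0,0,0],[0,0,0],[0,0,0],[0,0,0],[0,0,0],[0,0.003,0],[0,0.005,0],[0.002,0.006,-0.002],[0.002,0.006,-0.002]])

```text
time: 11.33
position: [0.5333, -0.2921, 0.3069]
tool_rot: [0.145, 2.532, -0.046]
ft_force: [1.3, -0.3, -1.2]
grip_width: 0.456
grip_force: 32.0
```

```bash
python3 - <<'E'
from h import *
u,y,v=fr(YAW); P=np.c_[-u,np.cross(-v,-u),-v]
move([.538,-.2874,.111],P); s=get_state(); print(s['joint_positions'].round(2),s['grip_width']*87)
E
```

```text
t 11.33 pos [ 0.5333 -0.2921  0.3069] | shift mm [108.1   5.3 163.4] dist 196.0 dr [-0.0044 -0.0056 -0.005 ] deg 0.5
[-0.3  -0.28  0.78  1.98 -0.04  0.8   2.  ] 39.64419346498279
```

```bash
python3 - <<'E'
from h import *
h=hd(-25); z=np.array([0,0,1.]); c,s_=np.cos(np.radians(20)),np.sin(np.radians(20))
u=c*h+s_*z; v=-s_*h+c*z; P=np.c_[-u,np.cross(-v,-u),-v]
T=np.array([.45,-.279,.031])+.115*u+.0098*v; print(T)
move(T+[0,0,.12],P)
E
```

```text
[ 0.54490207 -0.32325356  0.0795413 ]
t 11.33 pos [ 0.5333 -0.2921  0.3069] | shift mm [ 48.7 -29.5  96.9] dist 112.0 dr [0.1475 0.2545 0.2867] deg 23.5
```

>>> send_rows(xyz=[[2,-1,4],[6,-4,12],[12,-7,24],[18,-11,36],[24,-15,48],[30,-18,60],[36,-22,72],[42,-26,84],[47,-29,94],[49,-29.5,97]], dr=[[0.007,0.012,0.014],[0.019,0.032,0.036],[0.037,0.063,0.072],[0.055,0.095,0.107],[0.074,0.127,0.143],[0.092,0.159,0.179],[0.11,0.19,0.215],[0.129,0.222,0.25],[0.143,0.246,0.277],[0.148,0.254,0.287]])

```text
time: 12.17
position: [0.5481, -0.3173, 0.1979]
tool_rot: [0.599, 2.737, -0.108]
ft_force: [-0.4, 1.7, -1.5]
grip_width: 0.456
grip_force: 32.0
```

```bash
cat >> h.py <<'E'
def tr(dz,x=.115):
    h=hd(-25); z=np.array([0,0,1.]); c,s_=np.cos(np.radians(20)),np.sin(np.radians(20))
    u=c*h+s_*z; v=-s_*h+c*z; move(np.array([.45,-.279,.031+dz])+x*u+.0098*v,np.c_[-u,np.cross(-v,-u),-v])
E
python3 - <<'E'
from h import *
tr(0); s=get_state(); print(s['joint_positions'].round(2),s['grip_width']*87)
E
```

```text
t 12.17 pos [ 0.5481 -0.3173  0.1979] | shift mm [ 40.5  -6.4 111.2] dist 119.0 dr [-0.0006 -0.0031  0.0054] deg 0.4
[-0.27  0.08  0.8   1.89 -0.11  0.85  1.72] 39.66546377566827
```

>>> send_rows(xyz=[[2,0,5],[6,-1,17],[11,-2,31],[17,-3,46],[23,-4,62],[28,-4,77],[33,-5,91],[37,-6,102],[40,-6,109],[40,-6,111]], dr=[[0,0,0],[0,0,0],[0,0,0],[0,0,0],[0,0,0],[0,0,0],[0,0,0],[0,0,0],[0,0,0],[0,0,0]])

```text
time: 13.0
position: [0.5456, -0.3233, 0.0813]
tool_rot: [0.599, 2.734, -0.106]
ft_force: [-0.3, 0.3, -0.9]
grip_width: 0.455
grip_force: 32.0
```

```bash
python3 - <<'E'
from h import *
tr(0); s=get_state(); print(s['ft_force'],s['grip_width']*87)
E
```

```text
t 13.0 pos [ 0.5456 -0.3233  0.0813] | shift mm [ 1.2 -0.2  1.4] dist 2.0 dr [ 0.0014 -0.0003  0.0049] deg 0.3
[-0.3428875   0.33409759 -0.92774344] 39.56792448392591
```

>>> send_rows(xyz=[[0,0,0],[0,0,0],[0,0,0],[0,0,0],[0,0,0],[0,0,0],[0,0,0],[0,0,0],[0,0,0],[0,0,0]], dr=[[0,0,0],[0,0,0],[0,0,0],[0,0,0],[0,0,0],[0,0,0],[0,0,0],[0,0,0],[0,0,0],[0,0,0]], jaw=45.5)

```text
time: 13.83
position: [0.5473, -0.3238, 0.0832]
tool_rot: [0.597, 2.732, -0.107]
ft_force: [-0.2, -0.9, -1.6]
grip_width: 0.526
grip_force: 8.9
```

```bash
python3 - <<'E'
from h import *
tr(.2); s=get_state(); print(s['ft_force'],s['grip_width']*87,s['grip_force'])
E
```

```text
t 13.83 pos [ 0.5473 -0.3238  0.0832] | shift mm [ -65.4   -0.6 -185.2] dist 196.0 dr [0.0014 0.0024 0.0055] deg 0.4
[-0.22480505 -0.91298604 -1.612708  ] 45.74377020167022 8.85005235671997
```

>>> send_rows(xyz=[[-1,0,-3],[-4,0,-10],[-9,0,-25],[-17,0,-46],[-26,0,-71],[-36,0,-98],[-46,0,-126],[-56,0,-153],[-64,0,-175],[-68,0,-187]], dr=[[0,0,0],[0,0,0],[0,0,0],[0,0,0],[0,0,0],[0,0,0],[0,0,0],[0,0,0],[0,0,0],[0,0,0]])

```text
time: 14.67
position: [0.5478, -0.3247, 0.287]
tool_rot: [0.598, 2.726, -0.107]
ft_force: [1.0, -1.4, -0.6]
grip_width: 0.525
grip_force: 8.8
```

```bash
python3 - <<'E'
from h import *
s=get_state(); print(s['position'],s['grip_width']*87,s['grip_force'])
for n,(x,y,w,h) in (("scene",(150,190,70,62)),("side",(210,265,100,85))):
    im=get_image(n); cv2.imwrite(f"pics/{n}6.png",im[...,::-1])
    C=cam(n); c=np.array([.45,-.279,0]); 
    o=cv2.imread(f"pics/{n}0.png")[...,::-1].astype(int); e=abs(im.astype(int)-o).sum(2)
    # 18mm-high top-plane pixel map: list changed pixels inside tray, as edges of stick
    m=(e>25).astype(np.uint8); q=np.zeros_like(m); q[y:y+h,x:x+w]=m[y:y+h,x:x+w]
    N,_,st,ce=cv2.connectedComponentsWithStats(q)
    for i in range(1,N):
        if st[i,4]>15: print(n,st[i],ce[i].round(),onz(C,[ce[i]],.02)[0].round(3))
u=hd(-25)
P0=Rtool(-hd(19.8),[0,0,-1])
move([.55,.0,.33],Rtool(-hd(0),[0,0,-1])); 
E
```

```text
[ 0.54784984 -0.32468388  0.28696829] 45.67133381012583 8.847466707229614
scene [171 215  17  20 137] [179. 226.] [ 0.471 -0.284  0.02 ]
side [ 210  265  100   85 6431] [258. 310.] [ 0.44  -0.293  0.02 ]
t 14.77 pos [ 0.5481 -0.3246  0.2861] | shift mm [110.1 295.8 -87.8] dist 328.0 dr [-0.0765  0.3523 -0.4267] deg 32.0
```

>>> send_rows(xyz=[[3,8,-2],[11,30,-9],[22,60,-18],[35,95,-28],[48,130,-39],[62,166,-49],[75,202,-60],[89,240,-71],[101,272,-81],[110,295,-88]], dr=[[-0.002,0.01,-0.012],[-0.008,0.036,-0.044],[-0.016,0.072,-0.088],[-0.025,0.115,-0.139],[-0.034,0.158,-0.191],[-0.043,0.2,-0.242],[-0.053,0.243,-0.294],[-0.062,0.287,-0.347],[-0.07,0.324,-0.393],[-0.077,0.352,-0.427]])

```text
time: 15.6
position: [0.5479, 0.0055, 0.3252]
tool_rot: [0.013, -3.131, -0.004]
ft_force: [0.7, 0.9, -1.4]
grip_width: 0.528
grip_force: 8.8
```

```bash
python3 - <<'E'
from h import *
s=get_state(); print(s['position'],s['grip_width']*87,s['grip_force'],s['joint_positions'].round(2))
move([.494,.3108,.12],Rtool(hd(199.8),[0,0,-1]))
E
```

```text
[0.54789308 0.00554723 0.32520668] 45.948561473160524 8.838656544685364 [-0.56  0.08  0.55  1.58 -0.04  1.5   1.56]
t 15.6 pos [0.5479 0.0055 0.3252] | shift mm [ 49.2 305.1 206.6] dist 372.0 dr [ 0.0047 -0.0103 -0.3375] deg 19.3
```

>>> send_rows(xyz=[[2,10,4],[6,36,15],[11,70,40],[17,106,66],[23,142,92],[29,178,118],[35,215,144],[41,252,170],[46,285,193],[49,305,206]], dr=[[0,0,-0.01],[0,0,-0.04],[0,-0.002,-0.08],[0,-0.003,-0.12],[0.002,-0.005,-0.16],[0.003,-0.006,-0.2],[0.003,-0.007,-0.24],[0.004,-0.009,-0.28],[0.005,-0.01,-0.315],[0.005,-0.01,-0.337]])

```text
time: 16.43
position: [0.4964, 0.3057, 0.1188]
tool_rot: [-0.529, 3.094, -0.006]
ft_force: [0.3, 0.4, -1.2]
grip_width: 0.526
grip_force: 8.8
```

```bash
python3 - <<'E'
from h import *
s=get_state(); print(s['position'],s['grip_width']*87,s['grip_force'],s['ft_force'])
move([.494,.3108,.0275],Rtool(hd(199.8),[0,0,-1]))
for n,(x,y,w,h) in (("scene",(150,190,70,62)),("side",(215,270,90,70))):
    im=get_image(n); cv2.imwrite(f"pics/{n}7.png",im[...,::-1]); C=cam(n)
    o=cv2.imread(f"pics/{n}0.png")[...,::-1].astype(int); e=abs(im.astype(int)-o).sum(2)
    m=(e>25).astype(np.uint8); q=np.zeros_like(m); q[y:y+h,x:x+w]=m[y:y+h,x:x+w]
    N,_,st,ce=cv2.connectedComponentsWithStats(q)
    for i in range(1,N):
        if st[i,4]>15: print(n,st[i],ce[i].round(),onz(C,[ce[i]],.02)[0].round(3))
# tips of held tongs in wrist
s=get_state(); im=get_image("wrist"); g=cv2.cvtColor(im,cv2.COLOR_RGB2HSV)
r=g[40,150:400]; print(''.join('#' if p[1]<60 else '.' for p in r))
r=g[160,150:400]; print(''.join('#' if p[1]<60 else '.' for p in r))
E
```

```text
[0.49643998 0.30574191 0.11884216] 45.78630317332298 8.839307874441147 [ 0.25463942  0.35568617 -1.16235203]
t 16.43 pos [0.4964 0.3057 0.1188] | shift mm [ 0.8  6.  91.3] dist 92.0 dr [-0.0042  0.0017 -0.007 ] deg 0.5
scene [193 190  27  15 238] [209. 195.] [ 0.338 -0.183  0.02 ]
scene [170 215  18  20 139] [178. 226.] [ 0.472 -0.284  0.02 ]
side [215 270  12  16 103] [219. 275.] [ 0.362 -0.157  0.02 ]
side [248 299  31  17 348] [263. 307.] [ 0.453 -0.289  0.02 ]
...........................................................................################..........................................................................###############......................................................................
..................................................................................########............................................................................#######.............................................................................
```

The offcut lies in the tray at about (0.46, -0.287), seen in both cameras. I lower the tongs onto the mat.

>>> send_rows(xyz=[[0,2,8],[1,4,20],[1,6,34],[1,6,48],[1,6,61],[1,6,72],[1,6,80],[1,6,86],[1,6,89],[1,6,90]], dr=[[-0.002,0.001,-0.003],[-0.004,0.002,-0.007],[-0.004,0.002,-0.007],[-0.004,0.002,-0.007],[-0.004,0.002,-0.007],[-0.004,0.002,-0.007],[-0.004,0.002,-0.007],[-0.004,0.002,-0.007],[-0.004,0.002,-0.007],[-0.004,0.002,-0.007]])

```text
time: 17.42
position: [0.4956, 0.3107, 0.0312]
tool_rot: [-0.538, 3.094, 0.002]
ft_force: [-0.6, 0.2, -0.2]
grip_width: 0.522
grip_force: 8.8
```

```bash
python3 - <<'E'
from h import *
s=get_state(); print(s['position'],s['grip_width']*87,s['grip_force'],s['ft_force'])
E
```

```text
[0.49562912 0.3107421  0.03117893] 45.44299150496975 8.840126395225525 [-0.61200872  0.15250796 -0.23884261]
```

Lower about 5 mm more, then release.

>>> send_rows(xyz=[[0,0,1],[0,0,2],[0,0,3],[0,0,4],[0,0,4.5],[0,0,5],[0,0,5],[0,0,5],[0,0,5],[0,0,5]], dr=[[0,0,0],[0,0,0],[0,0,0],[0,0,0],[0,0,0],[0,0,0],[0,0,0],[0,0,0],[0,0,0],[0,0,0]])

```text
time: 18.25
position: [0.4957, 0.311, 0.0266]
tool_rot: [-0.539, 3.093, 0.002]
ft_force: [1.0, 0.5, -1.0]
grip_width: 0.524
grip_force: 8.8
```

>>> send_rows(xyz=[[0,0,0],[0,0,0],[0,0,0],[0,0,0],[0,0,0],[0,0,0],[0,0,0],[0,0,0],[0,0,0],[0,0,0]], dr=[[0,0,0],[0,0,0],[0,0,0],[0,0,0],[0,0,0],[0,0,0],[0,0,0],[0,0,0],[0,0,0],[0,0,0]], jaw=80)

```text
time: 19.08
position: [0.4956, 0.311, 0.0266]
tool_rot: [-0.539, 3.093, 0.002]
ft_force: [0.2, 0.6, -1.0]
grip_width: 0.916
grip_force: 0.0
```

>>> send_rows(xyz=[[0,0,-3],[0,0,-12],[0,0,-27],[0,0,-45],[0,0,-65],[0,0,-85],[0,0,-105],[0,0,-120],[0,0,-128],[0,0,-130]], dr=[[0,0,0],[0,0,0],[0,0,0],[0,0,0],[0,0,0],[0,0,0],[0,0,0],[0,0,0],[0,0,0],[0,0,0]])

```text
time: 19.92
position: [0.4964, 0.3113, 0.1591]
tool_rot: [-0.538, 3.09, 0.005]
ft_force: [-0.8, -0.2, -0.3]
grip_width: 0.917
grip_force: 0.0
```

```bash
python3 - <<'E'
from h import *
s=get_state(); print(s['position'],s['grip_width']*87,s['ft_force']); im=get_image("wrist"); cv2.imwrite("pics/w8.png",im[...,::-1])
C=cam("wrist",s); g=cv2.cvtColor(im,cv2.COLOR_RGB2HSV)
t=hd(199.8); print(proj(C,[np.array([.494,.3108,.016])+t*a for a in(-.085,0,.105)]).round(0).tolist())
m=((g[...,1]<60)&(g[...,2]>80)).astype(np.uint8); m[240:290]=0
N,_,st,ce=cv2.connectedComponentsWithStats(m)
print([(st[i].tolist(),ce[i].round().tolist()) for i in range(1,N) if st[i,4]>60])
E
```

```text
[0.49643222 0.31134829 0.159051  ] 79.80918865340118 [-0.83527997 -0.20954415 -0.32388423]
[[277.0, 300.0], [277.0, 203.0], [277.0, 63.0]]
[([244, 69, 10, 82, 436], [249.0, 101.0]), ([299, 69, 11, 114, 481], [303.0, 113.0]), ([264, 308, 26, 9, 147], [277.0, 312.0])]
```

```bash
python3 -c "
from bench import *
print(close_job())"
```

```text
the job is handed in; nothing more can be done
None
```

I drew the offcut out with the tongs, released it in the left-hand tray, laid the tongs back on the cork mat, and handed the job in at about 20 s. My last camera checks put both where they belong, but hand-in returned no verdict.

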